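# Release the locking brake toggle, crank the indexer to its mark, lock it again

## Task

Bring the rotary indexer to its marking station: first release its brake by pulling the steel locking bat on the switch box outward and flipping it over its gate to the free side, then crank the handwheel until the pointer on the platen's rim stands in line with the fixed index post, and finally pull and flip the bat back over to the locked side. The platen must not be turned before the brake is off, each flip must end with the bat sprung fully home, and everything else must stay where it is, the black rocker switch included.

Things in the scene. Friction and masses are not known exactly. Their poses are not given: they have to be found in the camera images.
- switch_box: Grey box fixed to the table, 130 x 150 (y) x 60 mm high, origin under its centre. The locking bat pivots about the box's x axis, 72 mm above the origin, and leans 30 degrees to +y (locked) or to -y (free). Two dark cheeks, centred at x -24 and +24 mm, rise beside the gate to 100 mm above the table. A black rocker, 46 mm long, top at 80 mm, sits at x -46, y -40 mm.
- bat_bulb (a point): Centre of the steel head at the bat's end: a block with rounded edges, 22 mm thick (along the box's x, flat parallel faces), 30 mm wide, 36 mm long along the bat. It is 85 mm from the pivot when home, then 146 mm above the table at either side. Stem below it 12 mm thick. Pinch it from above by its flat faces, fingers closing along the box's x; it can turn between the pads as the bat swings.
- brake (a joint): Angle of the bat about its pivot, rad: 0 locked (leaning to the box's +y), 1.047 free (leaning to -y). It stays where it is left. With the bat home the gate blocks it after about 0.13 rad of play from either end.
- bat (a joint): How far the bat is pulled out along its own axis, m: 0 home, at most 0.018. A spring draws it in: 5 N at home, 9 N fully out. It must be out by more than about 0.009 all the way over the gate; let go on top of the gate it stays there, not sprung home.
- indexer: Hand-cranked rotary indexer fixed to the table, origin on the table under the handwheel's axis. Base plate 360 x 150 mm (x -65 to +295 mm). The handwheel, 138 mm across, lies flat, its top 90 mm above the table. The platen, a 144 mm disc, top at 60 mm, with a bracket up to 108 mm, turns about an upright axis at x +190 mm.
- wheel_axis (a point): Point on the handwheel's upright axis, 83 mm above the table.
- crank_mid (a point): Middle of the handwheel's upright crank handle, 129 mm above the table: black, round, 22 mm in diameter, 62 mm tall (91 to 153 mm above the table), 50 mm off the wheel's axis. It spins freely on its pin, so a gripper can carry it round in a circle without turning itself.
- wheel (a joint): Angle of the handwheel, rad, growing anticlockwise seen from above; always six times the platen's angle; it has end stops at -12.7 and 3.2. At 0 the crank handle lies on the indexer's +x side of the axis. Cranking takes about 3 N at the handle; it stays where it is left.
- platen (a joint): Angle of the platen, rad, growing anticlockwise seen from above; 0 when its pointer (a 12 mm wide steel finger standing out 16 mm from the rim) is in line with the index post, a slim upright steel blade, 6 mm wide and 72 mm tall, at the far (+x) end of the base plate. It starts between -1.05 and -1.65, so the wheel needs 1 to 1.6 turns anticlockwise.
- rocker (a joint): Black rocker switch on the switch box, rad; starts at 0. Leave alone.
- can: Bystander: upright spray can, 50 mm across, 170 mm tall, origin under its base. It stands between the two devices.
- clip: Bystander: black moulded clip, 85 x 26 x 28 mm, origin under its centre.
- riser: Bystander: aluminium riser post 35 x 35 mm on a 60 mm square foot, 142 mm tall, origin under its foot.
- bracket: Bystander: dark steel angle bracket, 90 x 60 x 75 mm, origin under its foot.
- pedal: Bystander: grey foot pedal, 110 x 80 x 42 mm, origin under its centre.
- hexkey: Bystander: L-shaped hex key lying flat, 110 x 34 mm, 8 mm thick.
- stop_plate: Bystander: slotted steel plate 50 x 80 x 12 mm lying flat.
Mind the look-alikes: they are no part of the job. Leave any turquoise or yellow look-alike of the switch_box alone.

How it is judged:
By the outcome, as a careful person would: the job done as asked, in the order asked, and still so for the second after the job is handed in, with the robot touching nothing.
It also fails if it takes over 72 s, if anything falls off the work surface, if the arm or the gripper's body presses on something with over 40 N, if the wrist force passes 120 N, or if a joint passes its speed limit or range.

## Robot

A 6-joint arm with a two-finger parallel gripper is mounted at the origin on the work surface. World frame = base frame: x ahead of the robot, y to its left, z up, the work surface at z = 0. Lengths are in m, angles in rad, forces in N, time in s.
With the tool pointing down it reaches from about 0.35 to 0.975 m from the base axis. Payload 4.9 kg.
Tool frame: the origin (TCP) lies on the centre line of the jaws, within the pads' length; the fingertips stand 14 mm ahead of it and the grasp point (between the pads) lies 5 mm behind it; z points along the fingers, y is the line along which they close (so a half turn about z gives the same grasp; the last joint's range is limited). The gripper opens to 85 mm and grips with 20 to 120 N. Pads are 22 mm wide; open, the fingers measure 114 mm over their backs; the gripper's body (76 mm by 85 mm) begins 54 mm behind the grasp point. The pads swing forward as they close: fully open they stand 13 mm farther back than shut.
Start: joints at [-1.268, 0.053, 1.613, -0, 1.476, -0.119], TCP at [0.256, -0.57, 0.245] pointing down, gripper open.
Joint ranges: [-3.01, 3.01], [-1.01, 2.22], [0.06, 2.58], [-1.02, 4.17], [0.09, 2.62], [-3.14, 3.14]. Speed limits (rad/s): [2.57, 2.57, 3.14, 3.14, 3.14, 3.14].

## Interface

Orientations are given as a unit quaternion [w, x, y, z].
In Python, from plant import * gives the robot as it stands.
- The arm moves only by the tool send_rows, never from a script. Its argument "steps" is a list of rows, each an object with "translation": the shift along the tool's x, y, z in cm, a list of three; "delta_rot": the turn, a rotation vector about the tool's x, y, z in rad, a list of three; "jaw": the finger opening in cm, from 0 to 8.54. In form: [{"translation": [dx, dy, dz], "delta_rot": [rx, ry, rz], "jaw": jaw}, ...]. A call has exactly 8 rows; each row is the pose to reach, as a shift and turn from the pose commanded when the call began, along the tool's axes at that moment; what a row does not reach only later rows make up. A row lasts 1/10 s, in which the tool goes at most 50 mm and 8.59 degrees, less where a joint would pass 70% of its speed; a pose out of reach is approached as far as the arm can. A call with a gripper value outside its range is refused whole. The fingers move at their own pace and stop on an object; the grip force is fixed at half the most. Time passes only in rows, so rows that repeat a pose let the fingers close, or fill a call up. It gives the time, the measured TCP pose, the force, the opening and the grip force at its end, in the units of the state.
- state(): the state, without advancing time (a new reading comes with each control period).
- grab_frame(name): name is "scene" or "top" or "wrist"; returns a dict with "pixels" (420x560x3 uint8, blue, green, red), "range_z" (420x560 float32, m along the optical axis (not along the pixel's ray), 0 where there is no reading), "fx", "fy", "cx", "cy" (pixels), "dist" ([k1, k2, p1, p2, k3] as OpenCV has them; the pictures are not rectified), "rvec" (rotation vector, rad) and "tvec" (3), from world to camera coordinates, as OpenCV has them. Camera axes: x right, y down, z forward; pixel columns grow to the right and rows downward; lengths in m; the calibration is good to about 2 mm. A picture is of the moment at which its call begins.
- job_done(): hands the job in; it is judged then, once.
The state is a dict: "time": time; "joint_pos": joint angles; "joint_vel": joint speeds; "joint_efforts": joint torques, N m; "tool_pos": TCP position; "tool_rot": TCP orientation; "contact_force": force on the tool from outside, world axes, zero at the start; "ft_torque": the same for the moment, N m; "gripper_width": opening from 0.0 (shut) to 1.0 (fully open); "grasp_force": force on a finger pad.
Only numpy, scipy, OpenCV 4.12 (cv2) and the standard library are available. Lean on these libraries where they do the work, as an engineer would, in place of code of your own. Each camera call takes 0.05 s, during which the arm holds its last target. There are 200 camera calls.

## Working session

There is one attempt and no reset: what is moved stays moved. The work goes in short steps, Python scripts to look and compute and a tool call to move; the robot and the scene stay as the last step left them, time stands still between calls to the robot, and variables do not carry over. Pictures are saved under pics/ and viewed, at most 11 in all, crops included, and the job is handed in when it is done.

Besides the shell and the picture viewer there is one more tool, called after "Request:" by a JSON object that holds its "op" and its "data", one argument or row to a line. send_rows: Moves the arm, as the interface text tells. Its arguments: {"type":"object","properties":{"steps":{"type":"array","items":{"type":"object","properties":{"translation":{"type":"array","items":{"type":"number"}},"delta_rot":{"type":"array","items":{"type":"number"}},"jaw":{"type":"number"}}}}},"required":["steps"]}

```bash
mkdir -p pics; cat > h.py <<'E'
from plant import *
import numpy as np, cv2
from scipy.spatial.transform import Rotation as R
def cloud(f):
    z=f["range_z"];h,w=z.shape
    u,v=np.meshgrid(np.arange(w),np.arange(h))
    K=np.array([[f["fx"],0,f["cx"]],[0,f["fy"],f["cy"]],[0,0,1]])
    p=cv2.undistortPoints(np.stack([u,v],-1).reshape(-1,1,2).astype(float),K,np.array(f["dist"],float)).reshape(h,w,2)
    P=np.dstack([p*z[...,None],z])
    Rm=cv2.Rodrigues(np.array(f["rvec"],float))[0]
    W=(P-np.array(f["tvec"]).reshape(3))@Rm
    W[z<=0]=np.nan
    return W
def save(f,n): cv2.imwrite("pics/%s.png"%n,f["pixels"])
def toolshift(p):
    s=state();q=s["tool_rot"];r=R.from_quat([q[1],q[2],q[3],q[0]])
    return r.inv().apply(np.array(p)-np.array(s["tool_pos"]))*100
E
python3 - <<'E'
from h import *
for n in ("top","scene"):
    f=grab_frame(n);save(f,n+"0");np.save(n+"0.npy",cloud(f))
s=state();print(s)
E
```

```text
{'time': 0.1, 'joint_pos': array([-1.26799918e+00,  5.32823169e-02,  1.61415745e+00,  1.11786881e-05,
        1.47598365e+00, -1.18991402e-01]), 'joint_vel': array([-0.00058952, -0.00132795, -0.00084217, -0.00213568,  0.00072042,
        0.00036352]), 'joint_efforts': array([ 1.07827407e-04, -3.94903851e+01, -3.71362782e+01, -1.03080063e-04,
        3.93295442e-03,  1.71600163e-05]), 'tool_pos': array([ 0.25571839, -0.56970758,  0.24419076]), 'tool_rot': array([-9.12025286e-04,  9.77843806e-01,  2.09333833e-01, -7.84671881e-05]), 'contact_force': array([-0.81903611,  1.01110158,  0.18350923]), 'ft_torque': array([0.01920984, 0.03540841, 0.04528493]), 'grasp_force': 0.0, 'gripper_width': 1.0003160882940538}
```

View pics/top0.png

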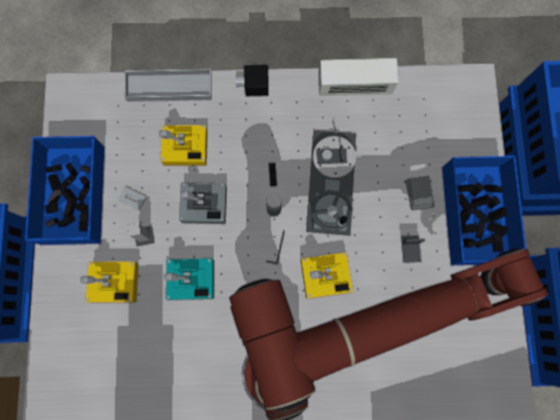

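View pics/scene0.png

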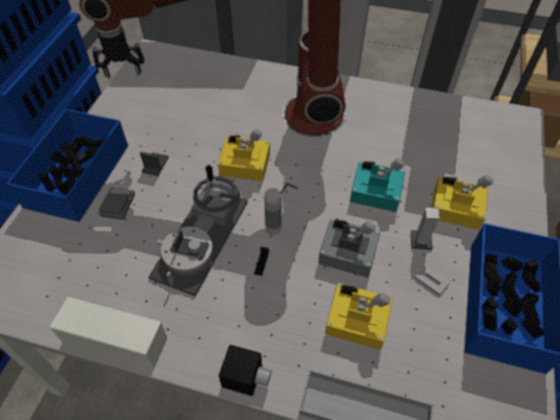

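The top view shows the grey switch box at about (203,202) with its rocker at (213,213). The handwheel is at (331,212) with its crank at (343,219), the platen is at (334,155), and the can is at (274,205). The scene view agrees.

```bash
python3 - <<'E'
from h import *
W=np.load("top0.npy");im=cv2.imread("pics/top0.png")
print("rough",W[202,203],W[212,331],W[155,334],W[205,274])
def rect(c,r,z0,z1):
    m=(np.abs(W[...,:2]-np.array(c)).max(-1)<r)&(W[...,2]>z0)&(W[...,2]<z1)
    return m
for n,c,r,z0,z1 in (("box top",W[202,203,:2],.12,.05,.066),("bulb",W[202,203,:2],.12,.135,.18),("wheel",W[212,331,:2],.09,.08,.098),("crank",W[212,331,:2],.09,.135,.165),("platen",W[155,334,:2],.1,.05,.066),("brkt",W[155,334,:2],.09,.09,.115),("base",(W[212,331,:2]+W[155,334,:2])/2,.21,.006,.03),("can",W[205,274,:2],.05,.15,.18)):
    m=rect(c,r,z0,z1);P=W[m]
    if len(P)<5: print(n,len(P));continue
    print(n,len(P),"mean",P.mean(0).round(4),"rect",cv2.minAreaRect((P[:,:2]*1000).astype(np.float32)),"zmax",P[:,2].max().round(3), "circ",cv2.minEnclosingCircle((P[:,:2]*1000).astype(np.float32)))
S=np.load("scene0.npy")
for n,c,z0,z1 in (("bulb",W[202,203,:2],.12,.18),("crank",W[212,331,:2],.12,.17),("post",W[155,334,:2]+[.06,0],.065,.09)):
    m=(np.abs(S[...,:2]-c).max(-1)<.11)&(S[...,2]>z0)&(S[...,2]<z1);P=S[m];print("scene",n,len(P),P.mean(0),P.min(0),P.max(0))
a=cv2.resize(im[120:245,300:365],None,fx=6,fy=4.8*1.0) if 0 else cv2.resize(im[125:240,160:360],None,fx=4,fy=4,interpolation=cv2.INTER_CUBIC)
cv2.imwrite("pics/crop.png",a)
E
```

```text
rough [0.54617086 0.23204225 0.07411059] [ 0.50078476 -0.18336836  0.08532422] [ 0.69649679 -0.20373976  0.07149948] [0.51038952 0.0010808  0.17151544]
box top 1196 mean [0.5508 0.2337 0.0593] rect ((552.056396484375, 237.0529022216797), (150.39247131347656, 130.6227569580078), 86.66837310791016) zmax 0.066 circ ((553.4177856445312, 236.07211303710938), 96.11972045898438)
bulb 94 mean [0.5524 0.2744 0.1577] rect ((554.2818603515625, 276.0103454589844), (24.193599700927734, 38.45919418334961), 0.2620384395122528) zmax 0.172 circ ((552.908203125, 275.36151123046875), 21.05491828918457)
wheel 654 mean [ 0.5082 -0.1824  0.0879] rect ((507.03826904296875, -184.00018310546875), (132.78955078125, 131.77980041503906), 50.4516716003418) zmax 0.098 circ ((507.6451416015625, -184.3727569580078), 68.38640594482422)
crank 46 mean [ 0.4665 -0.2132  0.1498] rect ((466.6064147949219, -213.17474365234375), (21.882978439331055, 20.708478927612305), 45.04093933105469) zmax 0.16 circ ((467.2966613769531, -213.54087829589844), 11.925948143005371)
platen 1031 mean [ 0.6945 -0.2083  0.0592] rect ((691.8222
[... 515 characters left out ...]
), 0.0007429240504279733) zmax 0.03 circ ((593.991455078125, -191.7185516357422), 282.5777587890625)
can 204 mean [0.5271 0.0018 0.1666] rect ((527.9903564453125, 1.9767608642578125), (47.70365905761719, 46.584495544433594), 22.991743087768555) zmax 0.179 circ ((528.5313110351562, 1.7955578565597534), 25.001201629638672)
scene bulb 154 [0.56416802 0.27420488 0.15247969] [0.54923338 0.25613823 0.12014603] [0.57354759 0.2935921  0.17149874]
scene crank 78 [ 0.47739236 -0.21201539  0.14034289] [ 0.46555543 -0.2235591   0.1203194 ] [ 0.48765526 -0.20290036  0.15523332]
scene post 411 [ 0.70920123 -0.18918792  0.07342054] [ 0.65921387 -0.24453152  0.06503232] [ 0.80655491 -0.14557791  0.08961921]
```

View pics/crop.png

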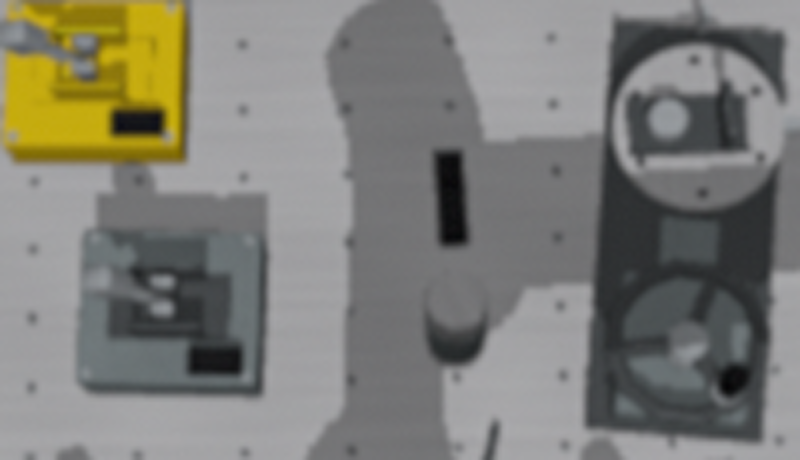

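```bash
cat >> h.py <<'E'
def rows(targets):  # (x,y,z,toolx_angle_deg) world -> (dx,dy,dz cm, rz) in current tool axes
    s=state();q=s["tool_rot"];r=R.from_quat([q[1],q[2],q[3],q[0]])
    for t in targets:
        a=np.radians(t[3]);M=np.array([[np.cos(a),np.sin(a),0],[np.sin(a),-np.cos(a),0],[0,0,-1]])
        d=toolshift(t[:3]);print(d.round(2),(r.inv()*R.from_matrix(M)).as_rotvec().round(3))
E
python3 -c "
from h import *
rows([(.553,.277,.28,86.67)])"
```

```text
[ 61.79 -65.09  -3.45] [-2.000e-03 -1.000e-03 -1.091e+00]
```

Request:
{"op": "send_rows", "data": {
  "steps": [
    {"translation": [61.8,-65.1,-3.5],"delta_rot": [0,0,-1.09],"jaw": 8.5},
    {"translation": [61.8,-65.1,-3.5],"delta_rot": [0,0,-1.09],"jaw": 8.5},
    {"translation": [61.8,-65.1,-3.5],"delta_rot": [0,0,-1.09],"jaw": 8.5},
    {"translation": [61.8,-65.1,-3.5],"delta_rot": [0,0,-1.09],"jaw": 8.5},
    {"translation": [61.8,-65.1,-3.5],"delta_rot": [0,0,-1.09],"jaw": 8.5},
    {"translation": [61.8,-65.1,-3.5],"delta_rot": [0,0,-1.09],"jaw": 8.5},
    {"translation": [61.8,-65.1,-3.5],"delta_rot": [0,0,-1.09],"jaw": 8.5},
    {"translation": [61.8,-65.1,-3.5],"delta_rot": [0,0,-1.09],"jaw": 8.5}
  ]
}}

```text
time: 0.9
tool_pos: [0.3882, -0.1911, 0.2606]
tool_rot: [-0.0, 0.727, 0.687, 0.0]
contact_force: [1.4, -0.3, 0.2]
gripper_width: 0.994
grasp_force: 0.0
```

```bash
python3 -c "
from h import *
s=state();print(s['tool_pos'],s['joint_pos'])
rows([(.553,.277,.28,86.67)])"
```

```text
[ 0.38823796 -0.19105712  0.2605766 ] [-6.29743798e-01 -4.44711366e-01  2.01739279e+00  1.49654063e-04
  1.56889648e+00 -5.73487706e-01]
[47.66 13.82 -1.94] [ 0.    -0.     0.002]
```

Request:
{"op": "send_rows", "data": {
  "steps": [
    {"translation": [47.7,13.8,-1.9],"delta_rot": [0,0,0],"jaw": 6},
    {"translation": [47.7,13.8,-1.9],"delta_rot": [0,0,0],"jaw": 6},
    {"translation": [47.7,13.8,-1.9],"delta_rot": [0,0,0],"jaw": 6},
    {"translation": [47.7,13.8,-1.9],"delta_rot": [0,0,0],"jaw": 6},
    {"translation": [47.7,13.8,-1.9],"delta_rot": [0,0,0],"jaw": 6},
    {"translation": [47.7,13.8,-1.9],"delta_rot": [0,0,0],"jaw": 6},
    {"translation": [47.7,13.8,-1.9],"delta_rot": [0,0,0],"jaw": 6},
    {"translation": [47.7,13.8,-1.9],"delta_rot": [0,0,0],"jaw": 6}
  ]
}}

```text
time: 1.7
tool_pos: [0.5218, 0.1859, 0.2758]
tool_rot: [-0.0, 0.727, 0.686, -0.0]
contact_force: [0.1, -0.5, 0.6]
gripper_width: 0.706
grasp_force: 0.0
```

```bash
python3 -c "
from h import *
s=state();print(s['tool_pos'],s['joint_pos'])
rows([(.553,.277,.28,86.67)])"
```

```text
[0.52181521 0.18590509 0.27581042] [ 2.08002885e-01 -1.33267427e-01  1.74290103e+00 -2.26676856e-04
  1.53236932e+00  2.66418650e-01]
[ 9.28  2.58 -0.42] [-0.  0. -0.]
```

Request:
{"op": "send_rows", "data": {
  "steps": [
    {"translation": [4.6,1.3,-0.2],"delta_rot": [0,0,0],"jaw": 6},
    {"translation": [9.3,2.6,-0.4],"delta_rot": [0,0,0],"jaw": 6},
    {"translation": [9.3,2.6,-0.4],"delta_rot": [0,0,0],"jaw": 6},
    {"translation": [9.3,2.6,-0.4],"delta_rot": [0,0,0],"jaw": 6},
    {"translation": [9.3,2.6,-0.4],"delta_rot": [0,0,0],"jaw": 6},
    {"translation": [9.3,2.6,-0.4],"delta_rot": [0,0,0],"jaw": 6},
    {"translation": [9.3,2.6,-0.4],"delta_rot": [0,0,0],"jaw": 6},
    {"translation": [9.3,2.6,-0.4],"delta_rot": [0,0,0],"jaw": 6}
  ]
}}

```text
time: 2.5
tool_pos: [0.5532, 0.2741, 0.2806]
tool_rot: [0.0, 0.728, 0.686, 0.0]
contact_force: [-0.2, 0.3, 0.2]
gripper_width: 0.705
grasp_force: 0.0
```

```bash
python3 -c "
from h import *
s=state();print(s['tool_pos'])
f=grab_frame('wrist');save(f,'w1');W=cloud(f);np.save('w1.npy',W)
for n,z0,z1 in (('top',.055,.064),('bulb',.125,.19),('hi',.15,.19)):
    m=(np.abs(W[...,:2]-[.553,.25]).max(-1)<.11)&(W[...,2]>z0)&(W[...,2]<z1);P=W[m]
    print(n,len(P),P.mean(0),P.min(0),P.max(0),cv2.minAreaRect((P[:,:2]*1000).astype(np.float32)))
"
```

```text
[0.55323371 0.27414263 0.28056392]
top 10148 [0.55861679 0.24643833 0.06066826] [0.48727534 0.15936404 0.05500308] [0.6210119  0.31313529 0.06399979] ((554.3499755859375, 235.78948974609375), (150.2423553466797, 129.21630859375), 87.61892700195312)
bulb 1023 [0.55593053 0.27934197 0.16264093] [0.54451222 0.25553313 0.14325471] [0.5670582  0.29354978 0.17019165] ((555.581298828125, 274.5120849609375), (37.90483856201172, 21.77295684814453), 87.3701400756836)
hi 1001 [0.55597972 0.27982221 0.16300452] [0.54451222 0.25851842 0.15017702] [0.5670582  0.29354978 0.17019165] ((555.6516723632812, 276.04266357421875), (34.840492248535156, 21.77295684814453), 87.3701400756836)
```

View pics/w1.png

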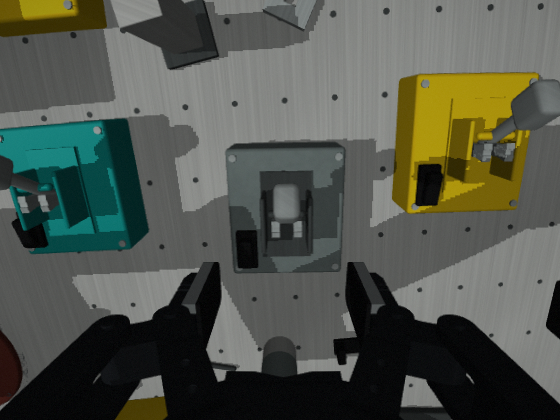

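The wrist view shows the bat head at (286,203) leaning away from the two cheeks, which are at about (265–312,225), with the rocker at (247,248). That puts the box centre at (0.5543,0.2358) with a yaw of about -2.6°, and the bulb at (0.556,0.278,0.146).

```bash
python3 -c "
from h import *
rows([(.556,.278,.18,87.4),(.556,.278,.141,87.4)])"
```

```text
[ 0.38  0.25 10.05] [ 0.001 -0.    -0.015]
[ 0.38  0.24 13.95] [ 0.001 -0.    -0.015]
```

Request:
{"op": "send_rows", "data": {
  "steps": [
    {"translation": [0.4,0.25,4],"delta_rot": [0,0,-0.015],"jaw": 5},
    {"translation": [0.4,0.25,8],"delta_rot": [0,0,-0.015],"jaw": 5},
    {"translation": [0.4,0.25,11],"delta_rot": [0,0,-0.015],"jaw": 5},
    {"translation": [0.4,0.25,13],"delta_rot": [0,0,-0.015],"jaw": 5},
    {"translation": [0.4,0.25,13.95],"delta_rot": [0,0,-0.015],"jaw": 5},
    {"translation": [0.4,0.25,13.95],"delta_rot": [0,0,-0.015],"jaw": 5},
    {"translation": [0.4,0.25,13.95],"delta_rot": [0,0,-0.015],"jaw": 2.5},
    {"translation": [0.4,0.25,13.95],"delta_rot": [0,0,-0.015],"jaw": 2}
  ]
}}

```text
time: 3.35
tool_pos: [0.557, 0.2792, 0.1429]
tool_rot: [0.001, 0.723, 0.691, 0.001]
contact_force: [-3.4, 0.5, 5.5]
gripper_width: 0.259
grasp_force: 11.6
```

Request:
{"op": "send_rows", "data": {
  "steps": [
    {"translation": [0,0,0],"delta_rot": [0,0,0],"jaw": 1.5},
    {"translation": [0,0,0],"delta_rot": [0,0,0],"jaw": 1.5},
    {"translation": [0,0,0],"delta_rot": [0,0,0],"jaw": 1.5},
    {"translation": [0,0,0],"delta_rot": [0,0,0],"jaw": 1.5},
    {"translation": [0,0,0],"delta_rot": [0,0,0],"jaw": 1.5},
    {"translation": [0,0,0],"delta_rot": [0,0,0],"jaw": 1.5},
    {"translation": [0,0,0],"delta_rot": [0,0,0],"jaw": 1.5},
    {"translation": [0,0,0],"delta_rot": [0,0,0],"jaw": 1.5}
  ]
}}

```text
time: 4.15
tool_pos: [0.5566, 0.2794, 0.1429]
tool_rot: [0.0, 0.722, 0.691, 0.001]
contact_force: [-2.4, 0.9, 6.2]
gripper_width: 0.249
grasp_force: 59.3
```

```bash
cat >> h.py <<'E'
BOX=np.array([.5543,.2358]);BY=np.array([.045,.999]);BA=87.4
def bat(path,off=(0,0,0)): # (angle deg from upright toward +y, pull mm)
    T=[]
    for a,p in path:
        r=.085+p/1000;a=np.radians(a);xy=BOX+BY*r*np.sin(a)
        T.append((xy[0]+off[0],xy[1]+off[1],.072+r*np.cos(a)-.005+off[2],BA))
    rows(T)
E
python3 -c "
from h import *
s=state();print(s['tool_pos'],s['contact_force'],s['gripper_width'])
bat([(30,0),(30,7),(30,15),(25,15),(20,15),(15,15),(10,15),(5,15),(0,15),(-5,15),(-10,15),(-15,15),(-20,15),(-25,15),(-30,15),(-31,15),(-30,7),(-30,0)])"
```

```text
[0.55663951 0.27938956 0.1429454 ] [-2.43888252  0.86502578  6.24795961] 0.2492630839169443
[-0.12 -0.04  0.23] [ 0.002 -0.001  0.002]
[ 0.24 -0.04 -0.37] [ 0.002 -0.001  0.002]
[ 0.64 -0.03 -1.07] [ 0.002 -0.001  0.002]
[-0.14 -0.03 -1.47] [ 0.002 -0.001  0.002]
[-0.94 -0.03 -1.8 ] [ 0.002 -0.001  0.002]
[-1.77 -0.04 -2.07] [ 0.002 -0.001  0.002]
[-2.63 -0.04 -2.26] [ 0.002 -0.001  0.002]
[-3.49 -0.04 -2.37] [ 0.002 -0.001  0.002]
[-4.36 -0.04 -2.41] [ 0.002 -0.001  0.002]
[-5.23 -0.04 -2.37] [ 0.002 -0.001  0.002]
[-6.1  -0.04 -2.26] [ 0.002 -0.001  0.002]
[-6.95 -0.04 -2.07] [ 0.002 -0.001  0.002]
[-7.78 -0.04 -1.81] [ 0.002 -0.001  0.002]
[-8.59 -0.05 -1.48] [ 0.002 -0.001  0.002]
[-9.36 -0.05 -1.08] [ 0.002 -0.001  0.002]
[-9.51 -0.05 -0.99] [ 0.002 -0.001  0.002]
[-8.96 -0.05 -0.38] [ 0.002 -0.001  0.002]
[-8.62 -0.05  0.22] [ 0.002 -0.001  0.002]
```

Request:
{"op": "send_rows", "data": {
  "steps": [
    {"translation": [0.2,0,-0.35],"delta_rot": [0,0,0],"jaw": 1.5},
    {"translation": [0.4,0,-0.7],"delta_rot": [0,0,0],"jaw": 1.5},
    {"translation": [0.6,0,-1.05],"delta_rot": [0,0,0],"jaw": 1.5},
    {"translation": [0.8,0,-1.4],"delta_rot": [0,0,0],"jaw": 1.5},
    {"translation": [0.8,0,-1.4],"delta_rot": [0,0,0],"jaw": 1.5},
    {"translation": [0.8,0,-1.4],"delta_rot": [0,0,0],"jaw": 1.5},
    {"translation": [0.8,0,-1.4],"delta_rot": [0,0,0],"jaw": 1.5},
    {"translation": [0.8,0,-1.4],"delta_rot": [0,0,0],"jaw": 1.5}
  ]
}}

```text
time: 4.95
tool_pos: [0.5566, 0.2851, 0.1531]
tool_rot: [0.002, 0.722, 0.691, -0.001]
contact_force: [3.1, -5.4, -6.2]
gripper_width: 0.246
grasp_force: 59.0
```

```bash
python3 -c "
from h import *
s=state();print(s['tool_pos'],s['contact_force'],s['gripper_width'],s['grasp_force'])
bat([(a,14) for a in range(30,-33,-4)]+[(-30,14),(-30,7),(-30,0)])"
```

```text
[0.55664275 0.2850976  0.15309273] [ 3.05644558 -5.41712883 -6.24782058] 0.24614934441480701 58.95381510257721
[ 0.01 -0.01  0.04] [0.001 0.004 0.001]
[-0.6  -0.01 -0.29] [0.001 0.004 0.001]
[-1.23 -0.01 -0.57] [0.001 0.004 0.001]
[-1.88 -0.01 -0.8 ] [0.001 0.004 0.001]
[-2.54 -0.01 -0.99] [0.001 0.004 0.001]
[-3.22 -0.01 -1.13] [0.001 0.004 0.001]
[-3.91 -0.02 -1.22] [0.001 0.004 0.001]
[-4.59 -0.02 -1.27] [0.001 0.004 0.001]
[-5.29 -0.02 -1.26] [0.001 0.004 0.001]
[-5.97 -0.02 -1.21] [0.001 0.004 0.001]
[-6.66 -0.02 -1.12] [0.001 0.004 0.001]
[-7.33 -0.02 -0.97] [0.001 0.004 0.001]
[-8.   -0.02 -0.78] [0.001 0.004 0.001]
[-8.65 -0.02 -0.54] [0.001 0.004 0.001]
[-9.28 -0.02 -0.25] [0.001 0.004 0.001]
[-9.89 -0.02  0.07] [0.001 0.004 0.001]
[-9.89 -0.02  0.07] [0.001 0.004 0.001]
[-9.53 -0.02  0.68] [0.001 0.004 0.001]
[-9.18 -0.02  1.28] [0.001 0.004 0.001]
```

Request:
{"op": "send_rows", "data": {
  "steps": [
    {"translation": [-0.56,0,-0.41],"delta_rot": [0,0,0],"jaw": 1.5},
    {"translation": [-1.21,0,-0.7],"delta_rot": [0,0,0],"jaw": 1.5},
    {"translation": [-1.88,0,-0.95],"delta_rot": [0,0,0],"jaw": 1.5},
    {"translation": [-2.57,0,-1.15],"delta_rot": [0,0,0],"jaw": 1.5},
    {"translation": [-3.27,0,-1.29],"delta_rot": [0,0,0],"jaw": 1.5},
    {"translation": [-3.98,0,-1.39],"delta_rot": [0,0,0],"jaw": 1.5},
    {"translation": [-4.69,0,-1.44],"delta_rot": [0,0,0],"jaw": 1.5},
    {"translation": [-5.41,0,-1.44],"delta_rot": [0,0,0],"jaw": 1.5}
  ]
}}

```text
time: 5.75
tool_pos: [0.5539, 0.235, 0.1682]
tool_rot: [-0.002, 0.723, 0.691, 0.003]
contact_force: [3.1, 8.3, -8.0]
gripper_width: 0.246
grasp_force: 59.0
```

Request:
{"op": "send_rows", "data": {
  "steps": [
    {"translation": [-0.71,0,0.05],"delta_rot": [0,0,0],"jaw": 1.5},
    {"translation": [-1.42,0,0.15],"delta_rot": [0,0,0],"jaw": 1.5},
    {"translation": [-2.12,0,0.29],"delta_rot": [0,0,0],"jaw": 1.5},
    {"translation": [-2.81,0,0.49],"delta_rot": [0,0,0],"jaw": 1.5},
    {"translation": [-3.48,0,0.74],"delta_rot": [0,0,0],"jaw": 1.5},
    {"translation": [-4.13,0,1.03],"delta_rot": [0,0,0],"jaw": 1.5},
    {"translation": [-4.77,0,1.36],"delta_rot": [0,0,0],"jaw": 1.5},
    {"translation": [-5.07,0,1.55],"delta_rot": [0,0,0],"jaw": 1.5}
  ]
}}

```text
time: 6.55
tool_pos: [0.5519, 0.1852, 0.1539]
tool_rot: [-0.003, 0.723, 0.691, 0.004]
contact_force: [1.8, 9.8, -2.6]
gripper_width: 0.25
grasp_force: 59.5
```

```bash
python3 -c "
from h import *
s=state();print(s['tool_pos'],s['contact_force'],s['gripper_width'],s['grasp_force'])
bat([(-30,14),(-30,7),(-30,0)])"
```

```text
[0.55190294 0.18520053 0.1538688 ] [ 1.82897992  9.7570596  -2.59186893] 0.25043110972986526 59.45053696632385
[0.11 0.01 0.11] [ 0.001 -0.009  0.001]
[0.46 0.01 0.72] [ 0.001 -0.009  0.001]
[0.8  0.01 1.33] [ 0.001 -0.009  0.001]
```

Request:
{"op": "send_rows", "data": {
  "steps": [
    {"translation": [0.2,0,0.45],"delta_rot": [0,0,0],"jaw": 1.5},
    {"translation": [0.5,0,0.9],"delta_rot": [0,0,0],"jaw": 1.5},
    {"translation": [0.8,0,1.35],"delta_rot": [0,0,0],"jaw": 1.5},
    {"translation": [0.8,0,1.35],"delta_rot": [0,0,0],"jaw": 1.5},
    {"translation": [0.8,0,1.35],"delta_rot": [0,0,0],"jaw": 1.5},
    {"translation": [0.8,0,1.35],"delta_rot": [0,0,0],"jaw": 4},
    {"translation": [0.8,0,1.35],"delta_rot": [0,0,0],"jaw": 5},
    {"translation": [0.8,0,1.35],"delta_rot": [0,0,0],"jaw": 5}
  ]
}}

```text
time: 7.35
tool_pos: [0.552, 0.1903, 0.1401]
tool_rot: [-0.0, 0.722, 0.691, 0.0]
contact_force: [0.3, -0.0, -1.4]
gripper_width: 0.589
grasp_force: 0.0
```

Request:
{"op": "send_rows", "data": {
  "steps": [
    {"translation": [0,0,-3],"delta_rot": [0,0,0],"jaw": 5},
    {"translation": [0,0,-7],"delta_rot": [0,0,0],"jaw": 5},
    {"translation": [0,0,-12],"delta_rot": [0,0,0],"jaw": 6},
    {"translation": [0,0,-13],"delta_rot": [0,0,0],"jaw": 6},
    {"translation": [0,0,-13],"delta_rot": [0,0,0],"jaw": 6},
    {"translation": [0,0,-13],"delta_rot": [0,0,0],"jaw": 6},
    {"translation": [0,0,-13],"delta_rot": [0,0,0],"jaw": 6},
    {"translation": [0,0,-13],"delta_rot": [0,0,0],"jaw": 6}
  ]
}}

```text
time: 8.15
tool_pos: [0.5511, 0.1899, 0.2674]
tool_rot: [-0.001, 0.723, 0.691, -0.002]
contact_force: [-0.2, 0.1, 0.5]
gripper_width: 0.7
grasp_force: 0.0
```

```bash
python3 -c "
from h import *
s=state();print(s['tool_pos'],s['contact_force'])
f=grab_frame('wrist');save(f,'w2');W=cloud(f)
for n,z0,z1 in (('bulb',.125,.2),):
    m=(np.abs(W[...,:2]-[.553,.21]).max(-1)<.11)&(W[...,2]>z0)&(W[...,2]<z1);P=W[m]
    print(n,len(P),P.mean(0),P.min(0),P.max(0))
rows([(.468,-.212,.28,65.8),(.468,-.212,.28,90),(.468,-.212,.28,0)])
"
```

```text
[0.55107025 0.18990594 0.26739815] [-0.1555588   0.08884248  0.46754535]
bulb 1430 [0.55244298 0.19912079 0.15862132] [0.54092178 0.17662747 0.12507386] [0.56358172 0.2148987  0.16937931]
[-40.52  -6.55  -1.16] [-0.003  0.001  0.378]
[-40.52  -6.55  -1.16] [-0.003  0.001 -0.044]
[-40.52  -6.55  -1.16] [-0.002  0.003  1.527]
```

View pics/w2.png

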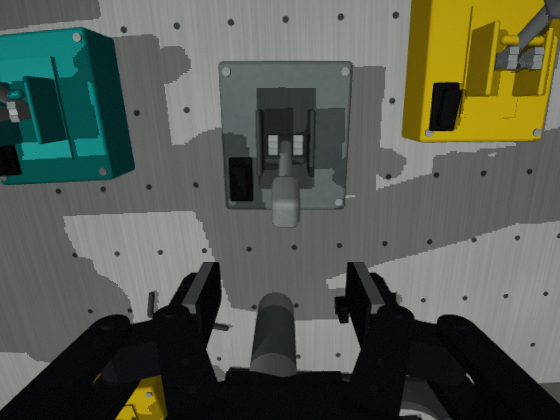

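The view shows the bat head at (286,200) on the free side, with its top at 0.169 m as before, so it is sprung home. Next is the crank.

Request:
{"op": "send_rows", "data": {
  "steps": [
    {"translation": [-40.6,-6.5,-0.5],"delta_rot": [0,0,0],"jaw": 6},
    {"translation": [-40.6,-6.5,-0.5],"delta_rot": [0,0,0],"jaw": 6},
    {"translation": [-40.6,-6.5,-0.5],"delta_rot": [0,0,0],"jaw": 6},
    {"translation": [-40.6,-6.5,-0.5],"delta_rot": [0,0,0],"jaw": 6},
    {"translation": [-40.6,-6.5,-0.5],"delta_rot": [0,0,0],"jaw": 6},
    {"translation": [-40.6,-6.5,-0.5],"delta_rot": [0,0,0],"jaw": 6},
    {"translation": [-40.6,-6.5,-0.5],"delta_rot": [0,0,0],"jaw": 6},
    {"translation": [-40.6,-6.5,-0.5],"delta_rot": [0,0,0],"jaw": 6}
  ]
}}

```text
time: 9.0
tool_pos: [0.4705, -0.2034, 0.2743]
tool_rot: [-0.0, 0.722, 0.691, 0.0]
contact_force: [0.8, 0.3, 0.4]
gripper_width: 0.7
grasp_force: 0.0
```

```bash
python3 -c "
from h import *
s=state();print(s['tool_pos'],s['contact_force'])
rows([(.468,-.213,.27,87.4)])"
```

```text
[ 0.47049693 -0.20335818  0.27428723] [0.8302726  0.32870743 0.41653504]
[-0.97 -0.21  0.43] [-0.    -0.     0.001]
```

```bash
python3 -c "
from h import *
f=grab_frame('wrist');save(f,'w3');W=cloud(f)
for n,c,r,z0,z1 in (('crank',(.467,-.213),.05,.14,.165),('wheel',(.5075,-.184),.09,.08,.095)):
    m=(np.abs(W[...,:2]-c).max(-1)<r)&(W[...,2]>z0)&(W[...,2]<z1);P=W[m]
    if len(P)>5: print(n,len(P),P.mean(0),P.min(0),P.max(0),cv2.minEnclosingCircle((P[:,:2]*1000).astype(np.float32)))
f=grab_frame('top');np.save('t3.npy',cloud(f));save(f,'t3')
"
```

```text
crank 607 [ 0.46897408 -0.21362844  0.15092959] [ 0.45731375 -0.22809522  0.14009155] [ 0.48012794 -0.20420017  0.15560589] ((468.58135986328125, -216.1194610595703), 12.003531455993652)
wheel 7593 [ 0.51217119 -0.18047451  0.08895435] [ 0.44081515 -0.25544877  0.0800453 ] [ 0.57747856 -0.11889435  0.09434904] ((509.37054443359375, -187.31576538085938), 68.82268524169922)
```

View pics/w3.png

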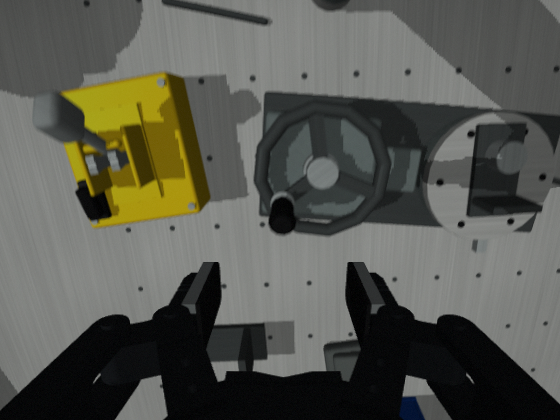

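The wrist view shows the crank at (282,214), the wheel hub at (322,172), and the pointer at (480,245) below the platen. The crank is at about (0.468,-0.2145) and the wheel axis at about (0.5088,-0.1862).

```bash
python3 -c "
from h import *
rows([(.468,-.2145,.131,87.4)])"
```

```text
[-0.8  -0.12 14.31] [-0.002  0.001 -0.006]
```

Request:
{"op": "send_rows", "data": {
  "steps": [
    {"translation": [-0.8,-0.1,4],"delta_rot": [0,0,0],"jaw": 5.5},
    {"translation": [-0.8,-0.1,8],"delta_rot": [0,0,0],"jaw": 5.5},
    {"translation": [-0.8,-0.1,11],"delta_rot": [0,0,0],"jaw": 5.5},
    {"translation": [-0.8,-0.1,13],"delta_rot": [0,0,0],"jaw": 5.5},
    {"translation": [-0.8,-0.1,14.3],"delta_rot": [0,0,0],"jaw": 5.5},
    {"translation": [-0.8,-0.1,14.3],"delta_rot": [0,0,0],"jaw": 5},
    {"translation": [-0.8,-0.1,14.3],"delta_rot": [0,0,0],"jaw": 3},
    {"translation": [-0.8,-0.1,14.3],"delta_rot": [0,0,0],"jaw": 2}
  ]
}}

```text
time: 9.9
tool_pos: [0.4704, -0.21, 0.1337]
tool_rot: [0.0, 0.722, 0.692, -0.001]
contact_force: [-16.3, -0.2, 9.0]
gripper_width: 0.252
grasp_force: 7.4
```

Request:
{"op": "send_rows", "data": {
  "steps": [
    {"translation": [0,0,0],"delta_rot": [0,0,0],"jaw": 1.5},
    {"translation": [0,0,0],"delta_rot": [0,0,0],"jaw": 1.5},
    {"translation": [0,0,0],"delta_rot": [0,0,0],"jaw": 1.5},
    {"translation": [0,0,0],"delta_rot": [0,0,0],"jaw": 1.5},
    {"translation": [0,0,0],"delta_rot": [0,0,0],"jaw": 1.5},
    {"translation": [0,0,0],"delta_rot": [0,0,0],"jaw": 1.5},
    {"translation": [0,0,0],"delta_rot": [0,0,0],"jaw": 1.5},
    {"translation": [0,0,0],"delta_rot": [0,0,0],"jaw": 1.5}
  ]
}}

```text
time: 10.7
tool_pos: [0.4705, -0.2106, 0.1339]
tool_rot: [0.001, 0.723, 0.691, -0.0]
contact_force: [-4.7, -0.8, 6.5]
gripper_width: 0.237
grasp_force: 59.9
```

```bash
cat >> h.py <<'E'
C=np.array([.5088,-.1862])
def crank(a0,n=8,step=12,c=C,r=.05,z=None):  # world angle deg -> rows
    s=state();z=s['tool_pos'][2] if z is None else z
    rows([(c[0]+r*np.cos(np.radians(a)),c[1]+r*np.sin(np.radians(a)),z,87.4) for a in a0+step*np.arange(1,n+1)])
E
python3 -c "
from h import *
s=state();print(s['tool_pos'],s['contact_force'],s['gripper_width'])
d=s['tool_pos'][:2]-C;a=np.degrees(np.arctan2(d[1],d[0]));print(np.hypot(*d),a)
crank(a)"
```

```text
[ 0.47046938 -0.21056694  0.13389776] [-4.70823203 -0.83845646  6.45344382] 0.2371235579828775
0.04542008498335978 -147.55570299575064
[-1.05  0.31  0.  ] [0.001 0.002 0.001]
[-1.68  1.14  0.  ] [0.001 0.002 0.001]
[-2.12  2.09  0.01] [0.001 0.002 0.001]
[-2.36  3.11  0.01] [0.001 0.002 0.001]
[-2.38  4.16  0.01] [0.001 0.002 0.001]
[-2.18  5.18  0.01] [0.001 0.002 0.001]
[-1.77  6.14  0.01] [0.001 0.002 0.001]
[-1.17  7.    0.01] [0.001 0.002 0.001]
```

```bash
python3 -c "
from h import *
crank(-145,c=np.array([.5115,-.1819]))"
```

```text
[-0.76  0.73  0.  ] [0.001 0.002 0.001]
[-1.35  1.59  0.  ] [0.001 0.002 0.001]
[-1.75  2.55  0.01] [0.001 0.002 0.001]
[-1.94  3.58  0.01] [0.001 0.002 0.001]
[-1.91  4.63  0.01] [0.001 0.002 0.001]
[-1.67  5.64  0.01] [0.001 0.002 0.001]
[-1.22  6.59  0.01] [0.001 0.002 0.001]
[-0.58  7.42  0.01] [0.001 0.002 0.001]
```

Request:
{"op": "send_rows", "data": {
  "steps": [
    {"translation": [-0.76,0.73,0],"delta_rot": [0,0,0],"jaw": 1.5},
    {"translation": [-1.35,1.59,0],"delta_rot": [0,0,0],"jaw": 1.5},
    {"translation": [-1.75,2.55,0],"delta_rot": [0,0,0],"jaw": 1.5},
    {"translation": [-1.94,3.58,0],"delta_rot": [0,0,0],"jaw": 1.5},
    {"translation": [-1.91,4.63,0],"delta_rot": [0,0,0],"jaw": 1.5},
    {"translation": [-1.67,5.64,0],"delta_rot": [0,0,0],"jaw": 1.5},
    {"translation": [-1.22,6.59,0],"delta_rot": [0,0,0],"jaw": 1.5},
    {"translation": [-0.58,7.42,0],"delta_rot": [0,0,0],"jaw": 1.5}
  ]
}}

```text
time: 11.5
tool_pos: [0.5441, -0.2175, 0.1339]
tool_rot: [-0.002, 0.723, 0.691, 0.0]
contact_force: [-11.0, 5.9, 11.5]
gripper_width: 0.24
grasp_force: 60.5
```

```bash
python3 -c "
from h import *
s=state();print(s['tool_pos'],s['contact_force'],s['gripper_width'])
d=s['tool_pos'][:2]-[.5115,-.1819];a=np.degrees(np.arctan2(d[1],d[0]));print(np.hypot(*d),a)
crank(-49,c=np.array([.5115,-.1819]))
"
```

```text
[ 0.54409261 -0.21751076  0.1338523 ] [-10.97396352   5.94599537  11.45899988] 0.23993774643315413
0.04827426331865062 -47.53381887701205
[0.58 0.71 0.  ] [-0.002 -0.003  0.001]
[1.5  1.21 0.  ] [-0.002 -0.003  0.001]
[2.51 1.5  0.  ] [-0.002 -0.003  0.001]
[3.55 1.59 0.01] [-0.002 -0.003  0.001]
[4.58 1.45 0.01] [-0.002 -0.003  0.001]
[5.57 1.1  0.01] [-0.002 -0.003  0.001]
[6.46 0.55 0.02] [-0.002 -0.003  0.001]
[ 7.22 -0.17  0.02] [-0.002 -0.003  0.001]
```

```bash
python3 -c "
import numpy as np
c0=np.array([511.5,-181.9]);c=np.array([510.5,-180.7])
t=np.radians(-2.6);tx=np.array([-np.sin(t),np.cos(t)]);ty=np.array([np.cos(t),np.sin(t)])
u=lambda a:50*np.array([np.cos(np.radians(a)),np.sin(np.radians(a))])
p=c0+u(-49)
for k in range(4):
  for i in range(1,9):
    q=c+u(-49+96*k+12*i);d=(q-p)/10;print((d@tx).round(2),(d@ty).round(2))
  p=q;print('--')
"
```

```text
0.91 0.57
1.83 1.07
2.83 1.36
3.88 1.44
4.91 1.31
5.9 0.96
6.79 0.41
7.54 -0.31
--
0.59 -0.86
0.99 -1.83
1.18 -2.86
1.15 -3.9
0.9 -4.92
0.45 -5.86
-0.19 -6.69
-0.98 -7.37
--
-0.92 -0.5
-1.92 -0.79
-2.96 -0.87
-4.0 -0.73
-4.99 -0.38
-5.88 0.16
-6.63 0.88
-7.22 1.75
--
-0.4 0.97
-0.59 1.99
-0.56 3.04
-0.31 4.06
0.14 5.0
0.78 5.83
1.57 6.5
2.49 7.0
--
```

Request:
{"op": "send_rows", "data": {
  "steps": [
    {"translation": [0.91,0.57,0],"delta_rot": [0,0,0],"jaw": 1.5},
    {"translation": [1.83,1.07,0],"delta_rot": [0,0,0],"jaw": 1.5},
    {"translation": [2.83,1.36,0],"delta_rot": [0,0,0],"jaw": 1.5},
    {"translation": [3.88,1.44,0],"delta_rot": [0,0,0],"jaw": 1.5},
    {"translation": [4.91,1.31,0],"delta_rot": [0,0,0],"jaw": 1.5},
    {"translation": [5.9,0.96,0],"delta_rot": [0,0,0],"jaw": 1.5},
    {"translation": [6.79,0.41,0],"delta_rot": [0,0,0],"jaw": 1.5},
    {"translation": [7.54,-0.31,0],"delta_rot": [0,0,0],"jaw": 1.5}
  ]
}}

```text
time: 12.3
tool_pos: [0.5453, -0.1445, 0.1339]
tool_rot: [0.003, 0.723, 0.691, -0.0]
contact_force: [-1.6, -5.9, 3.7]
gripper_width: 0.241
grasp_force: 59.6
```

Request:
{"op": "send_rows", "data": {
  "steps": [
    {"translation": [0.59,-0.86,0],"delta_rot": [0,0,0],"jaw": 1.5},
    {"translation": [0.99,-1.83,0],"delta_rot": [0,0,0],"jaw": 1.5},
    {"translation": [1.18,-2.86,0],"delta_rot": [0,0,0],"jaw": 1.5},
    {"translation": [1.15,-3.9,0],"delta_rot": [0,0,0],"jaw": 1.5},
    {"translation": [0.9,-4.92,0],"delta_rot": [0,0,0],"jaw": 1.5},
    {"translation": [0.45,-5.86,0],"delta_rot": [0,0,0],"jaw": 1.5},
    {"translation": [-0.19,-6.69,0],"delta_rot": [0,0,0],"jaw": 1.5},
    {"translation": [-0.98,-7.37,0],"delta_rot": [0,0,0],"jaw": 1.5}
  ]
}}

```text
time: 13.1
tool_pos: [0.4711, -0.1489, 0.1339]
tool_rot: [0.001, 0.722, 0.691, 0.002]
contact_force: [2.2, 2.2, 7.4]
gripper_width: 0.243
grasp_force: 60.1
```

Request:
{"op": "send_rows", "data": {
  "steps": [
    {"translation": [-0.92,-0.5,0],"delta_rot": [0,0,0],"jaw": 1.5},
    {"translation": [-1.92,-0.79,0],"delta_rot": [0,0,0],"jaw": 1.5},
    {"translation": [-2.96,-0.87,0],"delta_rot": [0,0,0],"jaw": 1.5},
    {"translation": [-4.0,-0.73,0],"delta_rot": [0,0,0],"jaw": 1.5},
    {"translation": [-4.99,-0.38,0],"delta_rot": [0,0,0],"jaw": 1.5},
    {"translation": [-5.88,0.16,0],"delta_rot": [0,0,0],"jaw": 1.5},
    {"translation": [-6.63,0.88,0],"delta_rot": [0,0,0],"jaw": 1.5},
    {"translation": [-7.22,1.75,0],"delta_rot": [0,0,0],"jaw": 1.5}
  ]
}}

```text
time: 13.9
tool_pos: [0.4845, -0.2232, 0.1338]
tool_rot: [0.0, 0.723, 0.691, -0.0]
contact_force: [-3.8, 0.4, 10.8]
gripper_width: 0.24
grasp_force: 60.5
```

Request:
{"op": "send_rows", "data": {
  "steps": [
    {"translation": [-0.4,0.97,0],"delta_rot": [0,0,0],"jaw": 1.5},
    {"translation": [-0.59,1.99,0],"delta_rot": [0,0,0],"jaw": 1.5},
    {"translation": [-0.56,3.04,0],"delta_rot": [0,0,0],"jaw": 1.5},
    {"translation": [-0.31,4.06,0],"delta_rot": [0,0,0],"jaw": 1.5},
    {"translation": [0.14,5.0,0],"delta_rot": [0,0,0],"jaw": 1.5},
    {"translation": [0.78,5.83,0],"delta_rot": [0,0,0],"jaw": 1.5},
    {"translation": [1.57,6.5,0],"delta_rot": [0,0,0],"jaw": 1.5},
    {"translation": [2.49,7.0,0],"delta_rot": [0,0,0],"jaw": 1.5}
  ]
}}

```text
time: 14.7
tool_pos: [0.5558, -0.201, 0.1338]
tool_rot: [0.0, 0.723, 0.691, -0.0]
contact_force: [-4.9, -1.6, 10.5]
gripper_width: 0.238
grasp_force: 60.4
```

```bash
python3 -c "
from h import *
s=state();print(s['tool_pos'],s['contact_force'],s['gripper_width'])
f=grab_frame('wrist');save(f,'w4');W=cloud(f);np.save('w4.npy',W)
f=grab_frame('top');np.save('t4.npy',cloud(f));save(f,'t4')
"
```

```text
[ 0.55578262 -0.20102178  0.13384739] [-4.93319419 -1.58020228 10.49997741] 0.23792839704305044
```

View pics/w4.png

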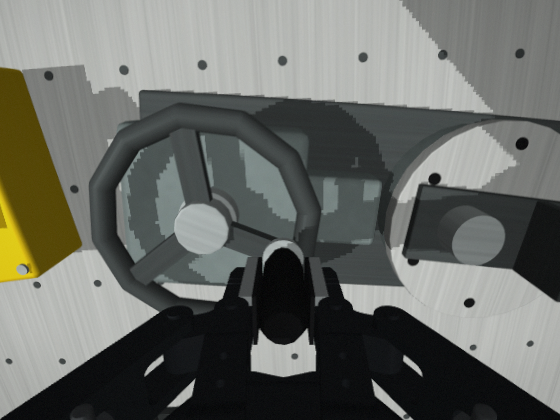

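The wrist view shows the crank held at about (283,290) with the hub at (202,228). The post and pointer are outside the picture, so I'll compute the axis directions from the clouds.

```bash
python3 -c "
from h import *
W=np.load('top0.npy')
def sel(W,x0,x1,y0,y1,z0,z1):
    m=(W[...,0]>x0)&(W[...,0]<x1)&(W[...,1]>y0)&(W[...,1]<y1)&(W[...,2]>z0)&(W[...,2]<z1);return W[m]
from scipy.optimize import least_squares
for nm in ('top0','t4','scene0','t3'):
    W=np.load(nm+'.npy')
    P=sel(W,.77,.85,-.28,-.14,.03,.09);print(nm,'post',len(P),P.mean(0) if len(P) else '', P.max(0) if len(P) else '')
    B=sel(W,.42,.83,-.30,-.09,.006,.02)
    # base side edges: per x-bin extreme y
    L=[];Rr=[]
    for x in np.arange(.45,.79,.02):
        q=B[np.abs(B[:,0]-x)<.01]
        if len(q)>3:L.append((x,q[:,1].max()));Rr.append((x,q[:,1].min()))
    for E in (L,Rr):
        E=np.array(E);k=np.polyfit(E[:,0],E[:,1],1)
        for _ in range(3):
            r=E[:,1]-np.polyval(k,E[:,0]);g=np.abs(r)<.004
            if g.sum()>4:k=np.polyfit(E[g,0],E[g,1],1)
        print('  edge yaw',np.degrees(np.arctan(k[0])).round(2),g.sum(),np.polyval(k,.6))
    D=sel(W,.6,.79,-.30,-.11,.054,.064)
    if len(D)>50:
        h=cv2.convexHull((D[:,:2]*1000).astype(np.float32))[:,0]
        f=least_squares(lambda p:np.hypot(*(h-p[:2]).T)-p[2],[697,-204,72],loss='soft_l1',f_scale=1).x;print('  platen',f)
    H=sel(W,.43,.58,-.26,-.11,.084,.095)
    if len(H)>50:
        h=cv2.convexHull((H[:,:2]*1000).astype(np.float32))[:,0]
        f=least_squares(lambda p:np.hypot(*(h-p[:2]).T)-p[2],[508,-185,69],loss='soft_l1',f_scale=1).x;print('  wheel',f)
im=cv2.imread('pics/t4.png')[125:240,290:390];cv2.imwrite('pics/t4c.png',cv2.resize(im,None,fx=5,fy=5,interpolation=cv2.INTER_CUBIC))
"
```

```text
top0 post 16 [ 0.79216707 -0.21517767  0.05956552] [ 0.79998864 -0.21177773  0.07530269]
  edge yaw 0.66 5 -0.10009099615948802
  edge yaw 1.54 7 -0.29207847554337457
  platen [ 698.7885795  -208.21765407   74.07077494]
  wheel [ 507.10673762 -184.6745636    66.74235664]
t4 post 31 [ 0.78478817 -0.21581321  0.05842747] [ 0.79952773 -0.20950561  0.0749736 ]
  edge yaw 18.99 1 -0.12595048564595968
  edge yaw 9.3 0 -0.2540125352723419
  platen [ 697.62987006 -205.2582634    71.29498562]
scene0 post 88 [ 0.78536388 -0.20848043  0.05329706] [ 0.80655491 -0.18279574  0.07158381]
  edge yaw -5.86 15 -0.11863873354723875
  edge yaw -18.59 0 -0.20172729957871421
  platen [ 705.37733539 -209.57899256   75.05747909]
  wheel [ 515.47354174 -184.269288     66.48733724]
t3 post 20 [ 0.79176    -0.21472147  0.05483154] [ 0.79928127 -0.21204561  0.07515583]
  edge yaw 1.73 11 -0.09664837447480018
  edge yaw -7.89 0 -0.21531891279587645
  platen [ 701.85713346 -212.21390287   78.10953349]
  wheel [ 508.24747875 -182.19815876   64.85103302]
```

View pics/t4c.png

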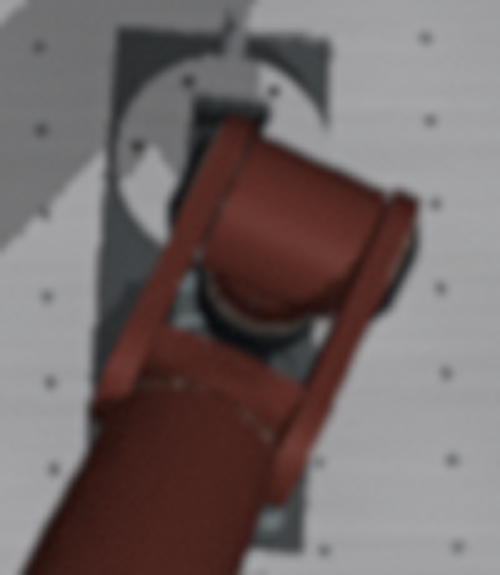

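```bash
python3 -c "
import numpy as np
from scipy.optimize import least_squares
p=np.array([(.4705,-.2106),(.5441,-.2175),(.5453,-.1445),(.4711,-.1489),(.4845,-.2232),(.5558,-.2010)])*1000
f=least_squares(lambda c:np.hypot(*(p-c[:2]).T)-50,[510,-181]);print(f.x,f.fun)
c=f.x;a=np.degrees(np.arctan2(*(p[-1]-c)[::-1]));print(a)
u=lambda a:50*np.array([np.cos(np.radians(a)),np.sin(np.radians(a))])
t=np.radians(-2.6);tx=np.array([-np.sin(t),np.cos(t)]);ty=np.array([np.cos(t),np.sin(t)])
for b in (a/2-3,-6,):
  d=(u(b)-u(a))/10;print((d@tx).round(2),(d@ty).round(2))
"
```

```text
[ 510.29653237 -180.323767  ] [ 0.00414256  0.24685785  0.08577671  0.23764805  0.03830971 -0.01928194]
-24.436481127854
0.77 0.24
1.56 0.35
```

Request:
{"op": "send_rows", "data": {
  "steps": [
    {"translation": [0.4,0.15,0],"delta_rot": [0,0,0],"jaw": 1.5},
    {"translation": [0.8,0.25,0],"delta_rot": [0,0,0],"jaw": 1.5},
    {"translation": [1.2,0.32,0],"delta_rot": [0,0,0],"jaw": 1.5},
    {"translation": [1.6,0.35,0],"delta_rot": [0,0,0],"jaw": 1.5},
    {"translation": [1.6,0.35,0],"delta_rot": [0,0,0],"jaw": 1.5},
    {"translation": [1.6,0.35,0],"delta_rot": [0,0,0],"jaw": 1.5},
    {"translation": [1.6,0.35,0],"delta_rot": [0,0,0],"jaw": 1.5},
    {"translation": [1.6,0.35,0],"delta_rot": [0,0,0],"jaw": 1.5}
  ]
}}

```text
time: 15.6
tool_pos: [0.56, -0.1847, 0.1339]
tool_rot: [0.0, 0.723, 0.691, 0.001]
contact_force: [-2.3, 0.4, 9.2]
gripper_width: 0.243
grasp_force: 60.2
```

```bash
python3 -c "
from h import *
s=state();print(s['tool_pos'],s['contact_force'])
d=s['tool_pos'][:2]*1000-[510.3,-180.3];print(np.hypot(*d),np.degrees(np.arctan2(d[1],d[0])))"
```

```text
[ 0.55999833 -0.18465708  0.13387447] [-2.31334364  0.44778943  9.18526509]
49.88896142079899 -5.010339439113539
```

Request:
{"op": "send_rows", "data": {
  "steps": [
    {"translation": [0,0,0],"delta_rot": [0,0,0],"jaw": 4},
    {"translation": [0,0,0],"delta_rot": [0,0,0],"jaw": 5.5},
    {"translation": [0,0,0],"delta_rot": [0,0,0],"jaw": 5.5},
    {"translation": [0,0,0],"delta_rot": [0,0,0],"jaw": 5.5},
    {"translation": [0,0,-3],"delta_rot": [0,0,0],"jaw": 5.5},
    {"translation": [0,0,-7],"delta_rot": [0,0,0],"jaw": 5.5},
    {"translation": [0,0,-12],"delta_rot": [0,0,0],"jaw": 5.5},
    {"translation": [0,0,-15],"delta_rot": [0,0,0],"jaw": 5.5}
  ]
}}

```text
time: 16.4
tool_pos: [0.5605, -0.1853, 0.2861]
tool_rot: [0.002, 0.722, 0.691, 0.001]
contact_force: [0.6, -1.0, 1.7]
gripper_width: 0.643
grasp_force: 0.0
```

Request:
{"op": "send_rows", "data": {
  "steps": [
    {"translation": [-2,4,0],"delta_rot": [0,0,0],"jaw": 6},
    {"translation": [-5,8,0],"delta_rot": [0,0,0],"jaw": 6},
    {"translation": [-6,12,0],"delta_rot": [0,0,0],"jaw": 6},
    {"translation": [-6,16,0],"delta_rot": [0,0,0],"jaw": 6},
    {"translation": [-6,17,0],"delta_rot": [0,0,0],"jaw": 6},
    {"translation": [-6,17,0],"delta_rot": [0,0,0],"jaw": 6},
    {"translation": [-6,17,0],"delta_rot": [0,0,0],"jaw": 6},
    {"translation": [-6,17,0],"delta_rot": [0,0,0],"jaw": 6}
  ]
}}

```text
time: 17.2
tool_pos: [0.726, -0.2523, 0.2826]
tool_rot: [0.0, 0.723, 0.691, -0.0]
contact_force: [-0.3, 0.2, 0.7]
gripper_width: 0.702
grasp_force: 0.0
```

```bash
python3 -c "
from h import *
s=state();print(s['tool_pos'],s['contact_force'])
f=grab_frame('wrist');save(f,'w5');np.save('w5.npy',cloud(f))
"
```

```text
[ 0.72595127 -0.25229631  0.28264941] [-0.27769667  0.19577652  0.73334916]
```

View pics/w5.png

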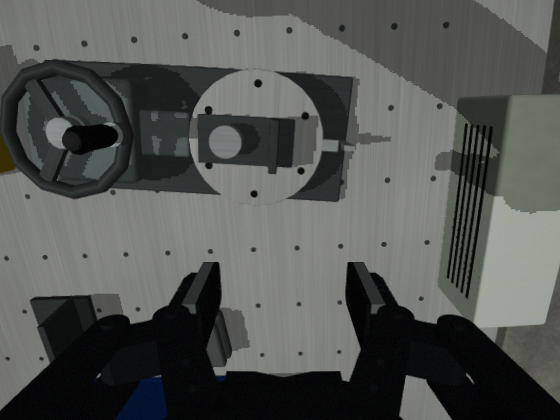

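The view shows the pointer at (333,146) meeting the post at (349,149). I'll measure the residual angle.

```bash
python3 -c "
from h import *
from scipy.optimize import least_squares
W=np.load('w5.npy');im=cv2.imread('pics/w5.png')
g=cv2.cvtColor(im,cv2.COLOR_BGR2GRAY)
def m(x0,x1,y0,y1,z0,z1):return (W[...,0]>x0)&(W[...,0]<x1)&(W[...,1]>y0)&(W[...,1]<y1)&(W[...,2]>z0)&(W[...,2]<z1)
D=W[m(.6,.80,-.30,-.11,.054,.064)]
h=cv2.convexHull((D[:,:2]*1000).astype(np.float32))[:,0]
f=least_squares(lambda p:np.hypot(*(h-p[:2]).T)-p[2],[700,-205,72],loss='soft_l1',f_scale=.5).x;print('platen',f)
d=D[:,:2]*1000-f[:2];r=np.hypot(*d.T);q=d[(r>75)&(r<87)]
print('pointer',len(q),np.degrees(np.arctan2(q[:,1],q[:,0])).mean(),np.degrees(np.arctan2(q[:,1],q[:,0])).min(),np.degrees(np.arctan2(q[:,1],q[:,0])).max())
P=W[m(.77,.84,-.25,-.17,.03,.08)];dd=P[:,:2]*1000-f[:2];rr=np.hypot(*dd.T);k=rr>88
for z0,z1 in((.03,.05),(.05,.065),(.065,.08)):
  s=k&(P[:,2]>z0)&(P[:,2]<z1)
  if s.any():print('post',z0,s.sum(),dd[s].mean(0),np.degrees(np.arctan2(*dd[s].mean(0)[::-1])))
H=W[m(.43,.6,-.26,-.11,.084,.094)];h=cv2.convexHull((H[:,:2]*1000).astype(np.float32))[:,0]
w=least_squares(lambda p:np.hypot(*(h-p[:2]).T)-p[2],[510,-185,69],loss='soft_l1',f_scale=.5).x
print('wheel',w,'axis yaw',np.degrees(np.arctan2(f[1]-w[1],f[0]-w[0])))
cv2.imwrite('pics/w5c.png',cv2.resize(im[110:190,300:390],None,fx=7,fy=7,interpolation=cv2.INTER_CUBIC))
"
```

```text
platen [ 698.86735493 -207.40587819   71.50040359]
pointer 131 -5.816978744210317 -10.466797604946018 -1.5292646333027258
post 0.03 29 [94.51579721 -8.30586508] -5.022140661401906
post 0.05 30 [94.5634221  -8.71200296] -5.263725622352601
post 0.065 75 [ 96.35795204 -10.20223546] -6.043873873979706
wheel [ 511.08291986 -187.17199701   67.5681943 ] axis yaw -6.149925932842786
```

View pics/w5c.png

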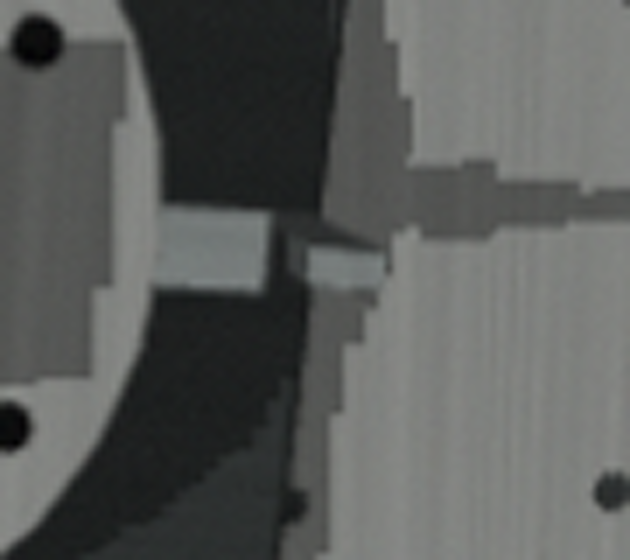

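The picture and numbers agree: pointer at -5.8° and post at -6.0°, so they are in line. Now back to the bat.

```bash
python3 -c "
from h import *
rows([(.5525,.193,.28,87.4)])"
```

```text
[ 43.72 -19.3    0.26] [0.    0.    0.001]
```

Request:
{"op": "send_rows", "data": {
  "steps": [
    {"translation": [43.7,-19.3,0.2],"delta_rot": [0,0,0],"jaw": 5},
    {"translation": [43.7,-19.3,0.2],"delta_rot": [0,0,0],"jaw": 5},
    {"translation": [43.7,-19.3,0.2],"delta_rot": [0,0,0],"jaw": 5},
    {"translation": [43.7,-19.3,0.2],"delta_rot": [0,0,0],"jaw": 5},
    {"translation": [43.7,-19.3,0.2],"delta_rot": [0,0,0],"jaw": 5},
    {"translation": [43.7,-19.3,0.2],"delta_rot": [0,0,0],"jaw": 5},
    {"translation": [43.7,-19.3,0.2],"delta_rot": [0,0,0],"jaw": 5},
    {"translation": [43.7,-19.3,0.2],"delta_rot": [0,0,0],"jaw": 5}
  ]
}}

```text
time: 18.05
tool_pos: [0.5798, 0.1216, 0.2811]
tool_rot: [0.0, 0.723, 0.691, 0.001]
contact_force: [1.1, 1.2, -1.0]
gripper_width: 0.583
grasp_force: 0.0
```

```bash
python3 -c "
from h import *
print(state()['tool_pos'])
rows([(.5525,.193,.28,87.4)])"
```

```text
[0.57975875 0.12159004 0.28111031]
[ 7.01 -3.04  0.11] [ 0.002 -0.     0.001]
```

Request:
{"op": "send_rows", "data": {
  "steps": [
    {"translation": [3.5,-1.5,0.1],"delta_rot": [0,0,0],"jaw": 5},
    {"translation": [6,-2.6,0.1],"delta_rot": [0,0,0],"jaw": 5},
    {"translation": [7,-3,0.1],"delta_rot": [0,0,0],"jaw": 5},
    {"translation": [7,-3,0.1],"delta_rot": [0,0,0],"jaw": 5},
    {"translation": [7,-3,0.1],"delta_rot": [0,0,0],"jaw": 5},
    {"translation": [7,-3,0.1],"delta_rot": [0,0,0],"jaw": 5},
    {"translation": [7,-3,0.1],"delta_rot": [0,0,0],"jaw": 5},
    {"translation": [7,-3,0.1],"delta_rot": [0,0,0],"jaw": 5}
  ]
}}

```text
time: 18.85
tool_pos: [0.5551, 0.1906, 0.2792]
tool_rot: [-0.0, 0.723, 0.691, -0.0]
contact_force: [-0.5, -0.0, 0.1]
gripper_width: 0.585
grasp_force: 0.0
```

```bash
python3 -c "
from h import *
print(state()['tool_pos'])
rows([(.5525,.193,.141,87.4)])"
```

```text
[0.55506207 0.19059498 0.27917806]
[ 0.23 -0.27 13.82] [-0.  0. -0.]
```

Request:
{"op": "send_rows", "data": {
  "steps": [
    {"translation": [0.1,-0.3,4],"delta_rot": [0,0,0],"jaw": 5},
    {"translation": [0.1,-0.3,8],"delta_rot": [0,0,0],"jaw": 5},
    {"translation": [0.1,-0.3,11],"delta_rot": [0,0,0],"jaw": 5},
    {"translation": [0.1,-0.3,13],"delta_rot": [0,0,0],"jaw": 5},
    {"translation": [0.1,-0.3,13.8],"delta_rot": [0,0,0],"jaw": 5},
    {"translation": [0.1,-0.3,13.8],"delta_rot": [0,0,0],"jaw": 5},
    {"translation": [0.1,-0.3,13.8],"delta_rot": [0,0,0],"jaw": 2.5},
    {"translation": [0.1,-0.3,13.8],"delta_rot": [0,0,0],"jaw": 2}
  ]
}}

```text
time: 19.65
tool_pos: [0.5529, 0.1928, 0.1433]
tool_rot: [0.001, 0.722, 0.691, 0.001]
contact_force: [-1.7, -1.0, 4.9]
gripper_width: 0.254
grasp_force: 10.0
```

Request:
{"op": "send_rows", "data": {
  "steps": [
    {"translation": [0,0,0],"delta_rot": [0,0,0],"jaw": 1.5},
    {"translation": [0,0,0],"delta_rot": [0,0,0],"jaw": 1.5},
    {"translation": [0,0,0],"delta_rot": [0,0,0],"jaw": 1.5},
    {"translation": [0,0,0],"delta_rot": [0,0,0],"jaw": 1.5},
    {"translation": [-0.2,0,-0.35],"delta_rot": [0,0,0],"jaw": 1.5},
    {"translation": [-0.4,0,-0.7],"delta_rot": [0,0,0],"jaw": 1.5},
    {"translation": [-0.6,0,-1.05],"delta_rot": [0,0,0],"jaw": 1.5},
    {"translation": [-0.8,0,-1.4],"delta_rot": [0,0,0],"jaw": 1.5}
  ]
}}

```text
time: 20.45
tool_pos: [0.552, 0.186, 0.1548]
tool_rot: [-0.0, 0.723, 0.691, 0.002]
contact_force: [5.0, 6.4, -6.5]
gripper_width: 0.25
grasp_force: 58.8
```

Request:
{"op": "send_rows", "data": {
  "steps": [
    {"translation": [0,0,0],"delta_rot": [0,0,0],"jaw": 1.5},
    {"translation": [0,0,0],"delta_rot": [0,0,0],"jaw": 1.5},
    {"translation": [0,0,0],"delta_rot": [0,0,0],"jaw": 1.5},
    {"translation": [0,0,0],"delta_rot": [0,0,0],"jaw": 1.5},
    {"translation": [0,0,0],"delta_rot": [0,0,0],"jaw": 1.5},
    {"translation": [0,0,0],"delta_rot": [0,0,0],"jaw": 1.5},
    {"translation": [0,0,0],"delta_rot": [0,0,0],"jaw": 1.5},
    {"translation": [0,0,0],"delta_rot": [0,0,0],"jaw": 1.5}
  ]
}}

```text
time: 21.25
tool_pos: [0.552, 0.1861, 0.1546]
tool_rot: [-0.0, 0.723, 0.691, 0.002]
contact_force: [5.6, 5.7, -6.0]
gripper_width: 0.247
grasp_force: 59.0
```

Request:
{"op": "send_rows", "data": {
  "steps": [
    {"translation": [0.56,0,-0.41],"delta_rot": [0,0,0],"jaw": 1.5},
    {"translation": [1.21,0,-0.7],"delta_rot": [0,0,0],"jaw": 1.5},
    {"translation": [1.88,0,-0.95],"delta_rot": [0,0,0],"jaw": 1.5},
    {"translation": [2.57,0,-1.15],"delta_rot": [0,0,0],"jaw": 1.5},
    {"translation": [3.27,0,-1.29],"delta_rot": [0,0,0],"jaw": 1.5},
    {"translation": [3.98,0,-1.39],"delta_rot": [0,0,0],"jaw": 1.5},
    {"translation": [4.69,0,-1.44],"delta_rot": [0,0,0],"jaw": 1.5},
    {"translation": [5.41,0,-1.44],"delta_rot": [0,0,0],"jaw": 1.5}
  ]
}}

```text
time: 22.05
tool_pos: [0.5538, 0.2354, 0.167]
tool_rot: [0.003, 0.723, 0.691, -0.003]
contact_force: [4.8, -7.8, -8.4]
gripper_width: 0.25
grasp_force: 58.9
```

Request:
{"op": "send_rows", "data": {
  "steps": [
    {"translation": [0.71,0,0.05],"delta_rot": [0,0,0],"jaw": 1.5},
    {"translation": [1.42,0,0.15],"delta_rot": [0,0,0],"jaw": 1.5},
    {"translation": [2.12,0,0.29],"delta_rot": [0,0,0],"jaw": 1.5},
    {"translation": [2.81,0,0.49],"delta_rot": [0,0,0],"jaw": 1.5},
    {"translation": [3.48,0,0.74],"delta_rot": [0,0,0],"jaw": 1.5},
    {"translation": [4.13,0,1.03],"delta_rot": [0,0,0],"jaw": 1.5},
    {"translation": [4.77,0,1.36],"delta_rot": [0,0,0],"jaw": 1.5},
    {"translation": [5.07,0,1.55],"delta_rot": [0,0,0],"jaw": 1.5}
  ]
}}

```text
time: 22.85
tool_pos: [0.5561, 0.2856, 0.1522]
tool_rot: [0.003, 0.722, 0.691, -0.004]
contact_force: [2.8, -9.0, -3.4]
gripper_width: 0.248
grasp_force: 59.3
```

```bash
python3 -c "
from h import *
s=state();print(s['tool_pos'],s['contact_force'])
bat([(30,14),(30,7),(30,0)])"
```

```text
[0.55612946 0.2856227  0.15216285] [ 2.77936675 -8.97491548 -3.43699112]
[-0.04  0.04 -0.06] [-0.     0.009  0.002]
[-0.38  0.04  0.55] [-0.     0.009  0.002]
[-0.72  0.04  1.16] [-0.     0.009  0.002]
```

Request:
{"op": "send_rows", "data": {
  "steps": [
    {"translation": [-0.2,0,0.45],"delta_rot": [0,0,0],"jaw": 1.5},
    {"translation": [-0.5,0,0.9],"delta_rot": [0,0,0],"jaw": 1.5},
    {"translation": [-0.8,0,1.35],"delta_rot": [0,0,0],"jaw": 1.5},
    {"translation": [-0.8,0,1.35],"delta_rot": [0,0,0],"jaw": 1.5},
    {"translation": [-0.8,0,1.35],"delta_rot": [0,0,0],"jaw": 1.5},
    {"translation": [-0.8,0,1.35],"delta_rot": [0,0,0],"jaw": 4},
    {"translation": [-0.8,0,1.35],"delta_rot": [0,0,0],"jaw": 5},
    {"translation": [-0.8,0,1.35],"delta_rot": [0,0,0],"jaw": 5}
  ]
}}

```text
time: 23.65
tool_pos: [0.5553, 0.281, 0.14]
tool_rot: [-0.0, 0.723, 0.691, -0.001]
contact_force: [0.8, 0.1, -0.1]
gripper_width: 0.587
grasp_force: 0.0
```

Request:
{"op": "send_rows", "data": {
  "steps": [
    {"translation": [0,0,-3],"delta_rot": [0,0,0],"jaw": 5},
    {"translation": [0,0,-7],"delta_rot": [0,0,0],"jaw": 5},
    {"translation": [0,0,-12],"delta_rot": [0,0,0],"jaw": 6},
    {"translation": [0,0,-14],"delta_rot": [0,0,0],"jaw": 6},
    {"translation": [0,0,-14],"delta_rot": [0,0,0],"jaw": 6},
    {"translation": [0,0,-14],"delta_rot": [0,0,0],"jaw": 6},
    {"translation": [0,0,-14],"delta_rot": [0,0,0],"jaw": 6},
    {"translation": [0,0,-14],"delta_rot": [0,0,0],"jaw": 6}
  ]
}}

```text
time: 24.45
tool_pos: [0.5547, 0.2809, 0.2777]
tool_rot: [-0.001, 0.723, 0.691, -0.002]
contact_force: [-0.2, -0.5, -0.8]
gripper_width: 0.704
grasp_force: 0.0
```

```bash
python3 -c "
from h import *
s=state();print(s['tool_pos'],s['contact_force'])
f=grab_frame('wrist');save(f,'w6');W=cloud(f)
m=(np.abs(W[...,:2]-[.553,.26]).max(-1)<.11)&(W[...,2]>.125)&(W[...,2]<.2);P=W[m]
print(len(P),P.mean(0),P.min(0),P.max(0))
"
```

```text
[0.55468781 0.28092296 0.2776945 ] [-0.23001023 -0.45899106 -0.81829409]
1005 [0.55583879 0.27975865 0.1628448 ] [0.54441841 0.25632156 0.14397207] [0.56668304 0.29378316 0.16969617]
```

View pics/w6.png

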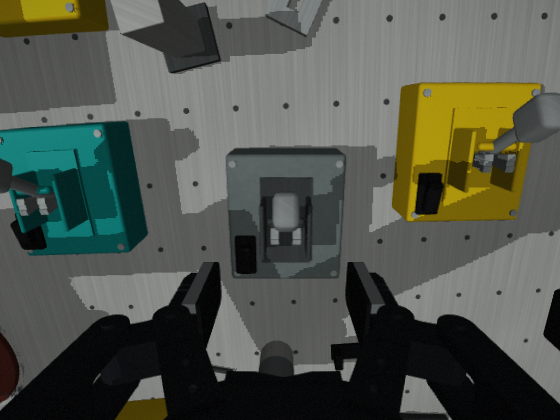

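The bat head is at (286,208), back on the locked side. Its extents match the first home measurement to within 1 mm, and the rocker at (247,253) is undisturbed. I'm handing the job in.

```bash
python3 -c "
from plant import *
print(job_done())"
```

```text
the job is handed in; nothing more can be done
None
```

The job is handed in after about 24 s: the brake was released, the platen cranked until its pointer was within about 0.3° of the index post, and the bat flipped back and sprung home on the locked side, with the rocker and bystanders left untouched as far as the camera views show.

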